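# Tip the water bottle down into its rest

## Robot

A 7-joint arm with a two-finger parallel gripper is mounted at the origin on the work surface; the furniture and walls round the work are solid. World frame = base frame: x ahead of the robot, y to its left, z up, the work surface at z = 0. Lengths are in mm, angles in rad, forces in N, time in s.
With the tool pointing down it reaches from about 400 to 875 mm from the base axis. Payload 4.4 kg.
Tool frame: the origin (TCP) lies at the very end of the fingers, on their centre line; the grasp point (between the pads) lies 19 mm behind it; y points along the fingers, x is the direction in which the jaws open and shut, and the axes are right-handed (so a half turn about y gives the same grasp; the last joint's range is limited). The gripper opens to 85 mm and grips with 20 to 120 N. Pads are 22 mm wide; open, the fingers measure 114 mm over their backs; the gripper's body (76 mm by 85 mm) begins 54 mm behind the grasp point. The pads swing forward as they close: fully open they stand 13 mm farther back than shut.
Start: joints at [-1.33, 0.628, 0.038, 1.517, -0.027, 0.996, -0.02], TCP at [196.282, 619.67, 231.313] pointing down, gripper open.
Joint ranges: [-3.06, 3.06], [-0.37, 2.12], [-1.25, 1.32], [0.18, 2.47], [-1.1, 4.24], [0.23, 1.98], [-2.94, 2.94]. Speed limits (rad/s): [2.57, 2.57, 3.14, 3.14, 3.14, 3.14, 3.14].

## Interface

Orientations are given as [roll, pitch, yaw] about the fixed x, y, z axes, in that order (R = Rz(yaw) Ry(pitch) Rx(roll)).
In Python, from cell import ctrl, get_image, nets gives the robot as it stands. The module is installed in compiled form; this text tells all that it offers.
- The arm moves only by the tool step_arm, never from a script. Its argument "moves" is text: rows parted by semicolons, each of 7 numbers parted by spaces: the shift along the tool's x, y, z normalised to -1 to 1, where 1 is 0.05 m, then the turn, a rotation vector about the tool's x, y, z normalised to -1 to 1, where 1 is 0.12 rad, then the opening, from 0 (shut) to 1 (fully open). A call has 1 to 20 rows; each row shifts and turns the commanded pose from where the row before left it, along the tool's axes as they then stand; what a row does not reach is not made up. A row lasts 1/10 s, in which the tool goes at most 50 mm and 8.59 degrees, less where a joint would pass 70% of its speed; a pose out of reach is approached as far as the arm can. A call with a number of a shift or a turn outside -1 to 1 is refused whole. A call with a gripper value outside its range is refused whole. The fingers move at their own pace and stop on an object; the grip force is fixed at half the most. Time passes only in rows, so rows that do not move let the fingers close. It gives the time, the measured TCP pose, the force and the opening at its end, in the units of the state.
- ctrl.read_state(): the state, without advancing time (a new reading comes with each control period).
- get_image(name): name is "scene" or "top" or "wrist"; returns a dict with "color" (420x560x3 uint8, blue, green, red), "vertical_fov" (degrees; the focal length in pixels is half the picture's height over the tangent of half this angle, whatever the lens; pixels are square), "cx", "cy" (the principal point, pixels), "R" (3x3) and "t" (3): a world point X has camera coordinates R X + t; the wrist camera has in their place "T_tool_cam" (4x4, takes a point from camera to tool coordinates, whose origin is the TCP and whose axes are the tool frame's). Camera axes: x right, y down, z forward; pixel columns grow to the right and rows downward; lengths in mm; the calibration is good to about 2 mm. A picture is of the moment at which its call begins: read the wrist's pose just before it. There is no depth.
- ctrl.finish_job(): hands the job in, once; it reports no verdict.
Trained networks look in a picture, given as the dict that the camera call returned (one of the last four; its "shot" number tells which), for a name from the list of things; names that differ only in an ending like _2 or _b are one class to them, and where a whole thing is asked for, a point or a joint stands for the part that bears it (a point fixed in the world has none). Each returns a list of dicts, best first, with "conf" (0 to 1); they miss things now and then, are a little off and sometimes report something else, mostly with a low value. They report only what shows in the picture. A call takes as long as a camera call. They do not tell look-alikes from the thing itself.
- nets.find_in(picture, target): "position" ([x, y, z] in mm, in world coordinates, good to about 4 mm: the middle of the surface that is visible of it).
- nets.cut_out(picture, target): "pixels" (420x560 bool, what is visible of it).
- nets.place_of(picture, target): "position" ([x, y, z] in mm, in world coordinates, good to about 4 mm: a listed point, or the origin of a listed thing).
The state is a dict: "clock": time; "qpos": joint angles; "qd": joint speeds; "tau": joint torques, N m; "eef_pos": TCP position; "tool_rot": TCP orientation; "force": force on the tool from outside, world axes, zero at the start; "torque": the same for the moment, N m; "width": finger opening in mm.
Only numpy, scipy, OpenCV 4.12 (cv2) and the standard library are available. Lean on these libraries where they do the work, as an engineer would, in place of code of your own. Each camera call takes 0.05 s, during which the arm holds its last target.

## Task

The water bottle standing on the foot pad of the grey and white bottle rest could get knocked over. With shut fingertips on its cap, slowly tip it over onto the rest's stiff hinged back and keep pushing until the back is right down on its stop, so that the bottle lies in the rest on its side; let it down gently, without a shove or a fall. Do not grasp, lift or carry the bottle, keep its foot in the rest, leave everything else alone, and take the hand away at the end.

Things in the scene. Friction and masses are not known exactly. Their poses are not given: they have to be found in the camera images.
- bottle: half-litre water bottle to be tipped, 0.52 kg +-15 %, 202 mm tall; body a cylinder of 31 mm radius up to 157 mm above the foot, then neck (13 mm radius) and blue cap (16 mm radius, 184 to 202 mm up). Starts upright on the foot pad. Origin: centre of its underside; z runs along the bottle from foot to cap. Upright, it tips over its foot edge when leaned about 0.37 rad
- cap_top (a point): centre of the top of the cap of that bottle, 202 mm from its foot along the bottle
- bottle_rest: bottle rest fixed to the table: grey base 94 mm wide (x), 205 mm long (y from -130 to +75 mm), 8 mm thick, rubber foot pad at its +y end, white hinged back. Origin: on the table below the hinge; z up. The bottle stands 35 to 39 mm along +y and is to be tipped towards -y, which points to the robot's right, turned by up to 0.35 rad
- foot_pad (a point): centre of the top of the rubber foot pad, where the bottle stands; at (0, 36, 10) mm of the rest
- rest_hinge (a point): middle of the hinge axis of the back, at (0, 0, 12) mm of the rest; the axis runs along the rest's x
- back_top (a point): middle of the upper end of the rest's back, on the face towards the bottle, 164 mm from the hinge axis. The back is a white plate 78 mm wide with 18 mm high lips along both sides, 72 mm apart inside; the bottle's body comes to lie between them; the cap sticks out beyond, so pressing on it after the stop is reached pries the foot up
- rest_back (a joint): stiff hinge of the rest's back, rad. 0: back leans 0.21 from upright, away from the bottle; grows as it goes down towards the rest's -y, to 1.19 on its stop (then 0.17 above level). Starts at 0 to 0.12. Friction about 0.5 N m, damping 0.4 N m s/rad: it stays where it is left, the bottle's weight alone may not bring it down; about 3 to 5 N at the cap does
- other_bottle: second water bottle, same kind and size as the one to tip (64 mm wide, 202 mm tall), standing on the bare table at the robot's right; leave it alone. Origin: centre of its underside
- spray: white pump spray bottle with blue top, 44 mm wide, 136 mm tall, standing at the left of the rest; leave it alone. Origin: centre of its underside
- mug: dark mug, 92x128x95 mm with handle, standing at the left; leave it alone. Origin: centre of its underside
- cup: small empty steel cup, 66 mm wide, 42 mm tall, at the right; leave it alone. Origin: centre of its underside
- swabs: stack of white gauze swabs, 46x60x28 mm, at the right; leave it alone. Origin: centre of its underside
- ointment: small white bottle, 30 mm wide, 55 mm tall, at the right; leave it alone. Origin: centre of its underside
Mind the look-alikes: they are no part of the job. What is shaped like the bottle but turquoise is not meant.

How it is judged:
By the outcome, as a careful person would: the job done as asked, in the order asked, and still so for the second after the job is handed in, with the robot touching nothing.
It also fails if it takes over 48 s, if anything falls off the work surface, if the arm or the gripper's body presses on something with over 40 N, if the wrist force passes 120 N, or if a joint passes its speed limit or range.

## Working session

There is one attempt and no reset: what is moved stays moved. The work goes in short steps, Python scripts to look and compute and a tool call to move; the robot and the scene stay as the last step left them, time stands still between calls to the robot, and variables do not carry over. Pictures are saved under pics/ and viewed, and the job is handed in when it is done.

Besides the shell and the picture viewer there is one more tool, called after "Emit:" as name(argument=value, ...), one argument or row to a line, values as JSON. step_arm: Moves the arm, as the interface text tells. Scaled input: -1 to 1 covers 0.05 m each way for a shift and 0.12 rad each way for a turn. Its arguments: {"type":"object","properties":{"moves":{"type":"string"}},"required":["moves"]}

```bash
mkdir -p pics; cat > h.py <<'E'
import numpy as np, cv2
from cell import ctrl,get_image,nets
from scipy.spatial.transform import Rotation as Ro
def proj(p,X):
    c=np.array(p["R"])@np.array(X,float)+np.array(p["t"]); f=210/np.tan(np.radians(p["vertical_fov"]/2))
    return p["cx"]+f*c[0]/c[2],p["cy"]+f*c[1]/c[2]
E
python3 - <<'E'
from h import *
s=ctrl.read_state();print({k:np.round(v,3) for k,v in s.items()})
for n in("scene","top"):
    p=get_image(n);cv2.imwrite(f"pics/{n}0.png",p["color"])
    for t in["bottle","cap_top","bottle_rest","foot_pad","rest_hinge","back_top","other_bottle","spray","mug"]:
        try:
            for r in nets.place_of(p,t)[:3]:print(n,t,np.round(r["position"],1),round(r["conf"],2),np.round(proj(p,r["position"])))
        except Exception as e:print(t,e)
print(ctrl.read_state()["clock"])
E
```

```text
{'clock': np.float64(0.0), 'qpos': array([-1.33 ,  0.629,  0.038,  1.518, -0.027,  0.996, -0.02 ]), 'qd': array([-0.   , -0.001, -0.001, -0.   ,  0.   , -0.001,  0.   ]), 'tau': array([-0.0000e+00, -5.6341e+01,  1.2270e+00, -1.9344e+01,  1.1000e-02,
        1.0000e-02,  0.0000e+00]), 'eef_pos': array([196.077, 619.056, 230.375]), 'tool_rot': array([-1.571,  0.002,  1.264]), 'force': array([ 0.38 , -0.068,  0.446]), 'torque': array([-0.016,  0.007, -0.035]), 'width': np.float64(85.353)}
scene bottle [ 387.8 -195.    -1.4] 0.78 [268. 280.]
scene bottle [ 547.1 -345.6   -1.4] 0.77 [358. 290.]
scene cap_top [534.  -53.  210.3] 0.82 [285. 165.]
scene cap_top [ 540.9 -342.8  204. ] 0.82 [366. 218.]
scene cap_top [ 384.2 -195.1  201.6] 0.58 [269. 209.]
scene bottle_rest [526.7 -87.9   1.2] 0.96 [288. 240.]
scene foot_pad [531.9 -49.4  10.6] 0.66 [281. 229.]
scene rest_hinge [524.8 -90.1  13. ] 0.86 [288. 237.]
scene back_top [ 522.8 -124.7  172.2] 0.83 [298. 191.]
scene back_top [532.7 -49.4   7.1] 0.41 [281. 230.]
scene back_top [ 280.3 -378.     2.2] 0.36 [275. 343.]
scene other_bottle [ 
[... 269 characters left out ...]
] 0.85 [276. 188.]
top bottle [ 386.2 -192.8   -1.4] 0.79 [306. 251.]
top cap_top [ 388.8 -188.5  203. ] 0.95 [309. 228.]
top cap_top [537.9 -50.4 211. ] 0.9 [277. 157.]
top cap_top [ 543.1 -344.2  197. ] 0.76 [388. 194.]
top bottle_rest [524.1 -84.9  -1.5] 0.59 [287. 197.]
top foot_pad [534.6 -53.6  12.4] 0.77 [278. 188.]
top foot_pad [528.3 -84.8   0.6] 0.61 [287. 195.]
top rest_hinge [530.  -87.8   9.9] 0.56 [288. 194.]
top back_top [ 524.6 -121.6  168.2] 0.85 [301. 177.]
top other_bottle [ 277.8 -376.3   -0.6] 0.9 [357. 310.]
top other_bottle [533.6 -52.3  11. ] 0.24 [277. 189.]
top spray [571.5 100.2  -0.8] 0.69 [235. 163.]
top mug [ 5.529e+02  2.137e+02 -4.000e-01] 0.91 [198. 157.]
1.0
```

View pics.

```bash
python3 - <<'E'
import cv2
a=cv2.imread("pics/scene0.png")
cv2.imwrite("pics/crop0.png",cv2.resize(a[140:300,210:410],None,fx=3.5,fy=3.5,interpolation=cv2.INTER_CUBIC))
E
```

```text
(no output)
```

View pics/scene0.png

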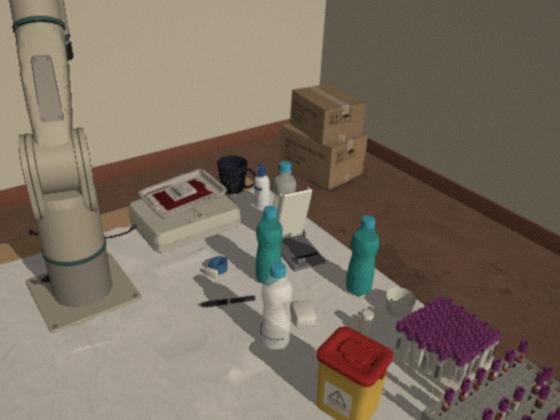

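View pics/top0.png

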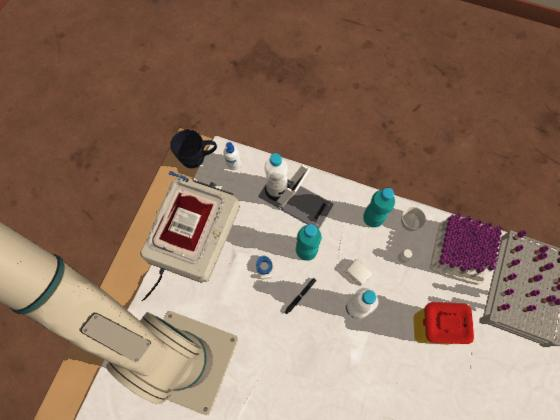

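View pics/crop0.png

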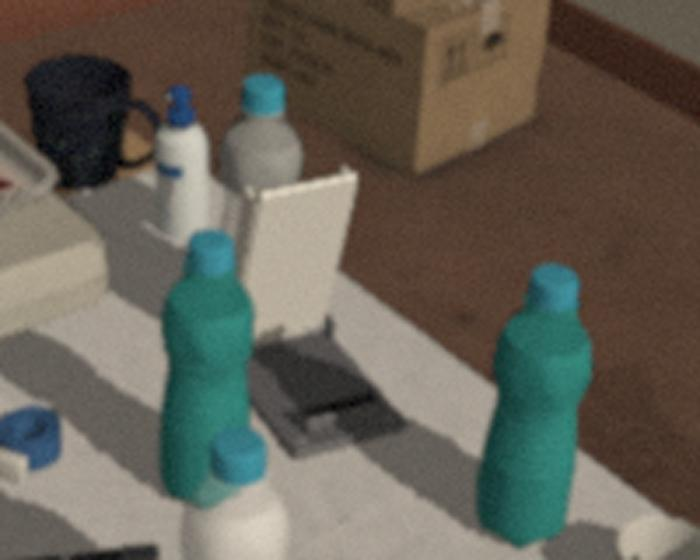

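The target is the clear bottle in the rest, with its cap at scene (285,165) and top (277,157). It stands behind the white back and on the base. The bottles at scene (268,240) and (362,255) are turquoise look-alikes. The clear one at (276,305) is on bare table, so it is `other_bottle`. Next I'll refine the rest pose and check it with a wireframe overlay.

```bash
python3 - <<'E'
from h import *
from scipy.optimize import least_squares
obs=[]
pts={"cap_top":None,"foot_pad":[0,36,10],"rest_hinge":[0,0,12],"back_top":None,"bottle_rest":[0,0,0],"bottle":None}
P={}
for k in range(3):
  for n in("scene","top"):
    p=get_image(n);P[n]=p
    for t in pts:
        for r in nets.place_of(p,t):
            x=np.array(r["position"])
            if r["conf"]>.5 and abs(x[0]-528)<25 and -135<x[1]<-35: obs.append((t,x))
def model(v,t):
    x0,y0,th,q,d,bx=v
    l={"cap_top":[bx,d,212],"bottle":[bx,d,10],"foot_pad":[0,36,10],"rest_hinge":[0,0,12],"bottle_rest":[0,0,0],"back_top":[0,-164*np.sin(.21+q),12+164*np.cos(.21+q)]}[t]
    c,s=np.cos(th),np.sin(th);return np.array([x0+c*l[0]-s*l[1],y0+s*l[0]+c*l[1],l[2]])
f=lambda v:np.concatenate([(model(v,t)-x)/4 for t,x in obs]+[[(v[4]-37)/1.5,v[5]/2]])
r=least_squares(f,[527,-88,-.17,.05,37,0],loss="soft_l1")
print(len(obs),np.round(r.x,3))
for t in pts: print(t,np.round(model(r.x,t),1),[np.round(x).tolist() for a,x in obs if a==t])
np.save("v.npy",r.x)
v=r.x
def W(l):
    c,s=np.cos(v[2]),np.sin(v[2]);return [v[0]+c*l[0]-s*l[1],v[1]+s*l[0]+c*l[1],l[2]]
a=.21+v[3]
bt=lambda sx,h:[sx,-h*np.sin(a),12+h*np.cos(a)]
th=np.linspace(0,2*np.pi,25)
polys=[[[-47,-130,8],[47,-130,8],[47,75,8],[-47,75,8],[-47,-130,8]],[bt(-39,0),bt(-39,164),bt(39,164),bt(39,0)],
 [[v[5]+16*np.cos(k),v[4]+16*np.sin(k),212] for k in th],[[v[5]+31*np.cos(k),v[4]+31*np.sin(k),10] for k in th]]
for n,(x,y,w,h) in{"scene":(240,140,110,150),"top":(235,135,120,110)}.items():
    z=5;im=cv2.resize(P[n]["color"][y:y+h,x:x+w],None,fx=z,fy=z,interpolation=cv2.INTER_CUBIC);raw=im.copy()
    for pl in polys:
        q=np.array([[(proj(P[n],W(l))[0]-x+.5)*z,(proj(P[n],W(l))[1]-y+.5)*z] for l in pl],int)
        cv2.polylines(im,[q.reshape(-1,1,2)],False,(0,255,0),1)
    cv2.imwrite(f"pics/ov_{n}.png",im[:600,:800])
E
```

```text
35 [ 5.27809e+02 -8.65810e+01 -1.81000e-01  1.80000e-02  3.70070e+01
  1.06300e+00]
cap_top [535.5 -50.4 212. ] [[536.0, -49.0, 212.0], [540.0, -52.0, 213.0], [536.0, -49.0, 212.0], [536.0, -50.0, 211.0], [537.0, -49.0, 212.0], [538.0, -50.0, 212.0]]
foot_pad [534.3 -51.2  10. ] [[535.0, -51.0, 8.0], [534.0, -49.0, 12.0], [532.0, -49.0, 11.0], [539.0, -48.0, 11.0], [535.0, -50.0, 9.0], [534.0, -49.0, 12.0]]
rest_hinge [527.8 -86.6  12. ] [[524.0, -90.0, 11.0], [527.0, -89.0, 11.0], [526.0, -89.0, 14.0], [527.0, -90.0, 8.0], [535.0, -52.0, 11.0], [523.0, -88.0, 12.0], [527.0, -86.0, 10.0]]
back_top [ 521.1 -123.   171.8] [[523.0, -126.0, 174.0], [521.0, -123.0, 172.0], [523.0, -123.0, 175.0], [520.0, -124.0, 171.0], [528.0, -88.0, -0.0], [522.0, -128.0, 175.0], [518.0, -121.0, 171.0]]
bottle_rest [527.8 -86.6   0. ] [[526.0, -90.0, -2.0], [527.0, -84.0, -1.0], [529.0, -89.0, 1.0], [526.0, -86.0, -0.0], [525.0, -89.0, -1.0], [528.0, -83.0, 0.0]]
bottle [535.5 -50.4  10. ] [[534.0, -51.0, 8.0], [535.0, -53.0, 9.0], [534.0, -52.0, 9.0]]
```

View pics/ov_top.png

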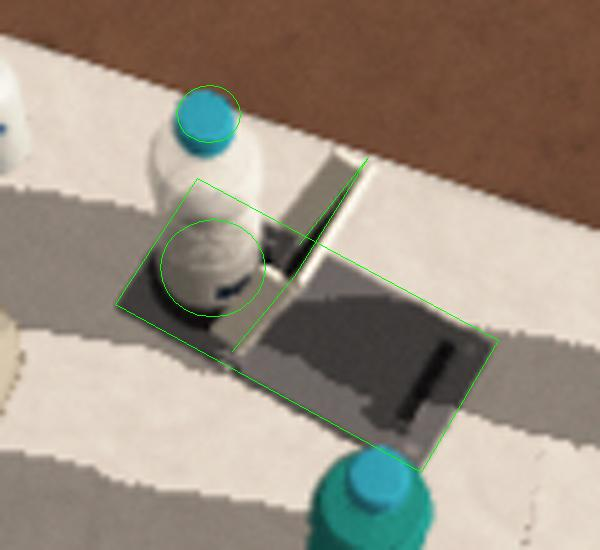

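View pics/ov_scene.png

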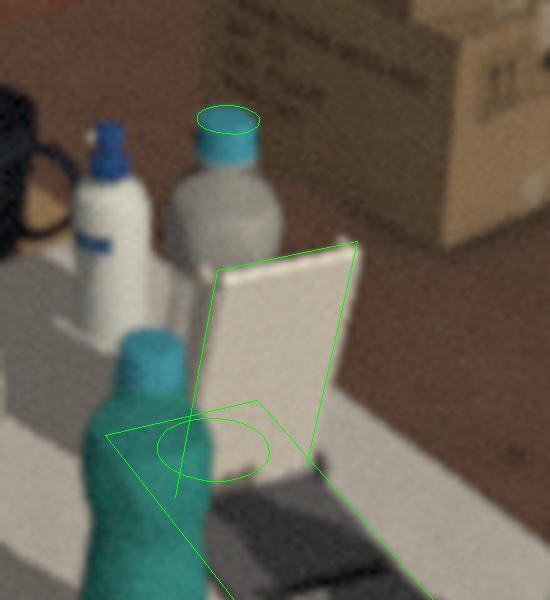

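The wireframe fits both views to about 1 px: cap at top (206,123), base corners at (497,340) and (420,470) in the enlargement. That confirms the clear bottle with the blue cap on the foot pad, and a rest yaw of about -0.18. Next I'll plan the approach to the bottle's +y side.

```bash
cat >> h.py <<'E'
TH=-0.18; B=np.array([534.8,-50.3]); U=np.array([-np.sin(TH),np.cos(TH)]); E_=np.array([np.cos(TH),np.sin(TH)])
def rotnow(s): return Ro.from_euler("xyz",s["tool_rot"])
def plan(s,P,R,n,op=0,dec=2):
    "interpolate from the present to P,R in n rows"
    p0=np.array(s["eef_pos"]);R0=rotnow(s);rv=(R0.inv()*R).as_rotvec()/n
    rows=[];p=p0.copy();Rc=R0
    for i in range(n):
        d=Rc.inv().apply(p0+(P-p0)*(i+1)/n-p)/50
        d=np.round(d,dec);w=np.round(rv/.12,dec)
        p=p+Rc.apply(d*50);Rc=Rc*Ro.from_rotvec(w*.12)
        rows.append(" ".join(f"{x:g}" for x in [*(d+0.),*(w+0.),op]))
    print("; ".join(rows));print("end",p,Rc.as_euler("xyz"))
def restc(p):
    d=np.array(p[:2])-B; return np.array([d@E_,37+d@U,p[2]])
def tool(a): # tool down, leaning a towards rest -y
    return Ro.from_euler("xyz",[-np.pi/2,0,TH])*Ro.from_rotvec([-a,0,0])
E
python3 - <<'E'
from h import *
s=ctrl.read_state()
P=np.array([*(B+63*U),230]);plan(s,P,tool(0),20)
E
```

```text
-0.47 0 -0.52 0 0.6 0 0; -0.44 0 -0.55 0 0.6 0 0; -0.39 0 -0.58 0 0.6 0 0; -0.36 0.01 -0.6 0 0.6 0 0; -0.3 0 -0.63 0 0.6 0 0; -0.27 0 -0.66 0 0.6 0 0; -0.21 0 -0.66 0 0.6 0 0; -0.16 0 -0.68 0 0.6 0 0; -0.12 0 -0.7 0 0.6 0 0; -0.07 0 -0.7 0 0.6 0 0; -0.01 0 -0.7 0 0.6 0 0; 0.03 0.01 -0.7 0 0.6 0 0; 0.09 0 -0.69 0 0.6 0 0; 0.13 0 -0.69 0 0.6 0 0; 0.19 0 -0.68 0 0.6 0 0; 0.23 0 -0.66 0 0.6 0 0; 0.28 0 -0.64 0 0.6 0 0; 0.33 0 -0.62 0 0.6 0 0; 0.36 0 -0.6 0 0.6 0 0; 0.42 0.01 -0.57 0 0.6 0 0
end [546.27885623  11.63233745 229.81061461] [-1.57084319e+00  2.25451410e-05 -1.75950676e-01]
```

Emit:
step_arm(
  moves="-0.47 0 -0.52 0 0.6 0 0; -0.44 0 -0.55 0 0.6 0 0; -0.39 0 -0.58 0 0.6 0 0; -0.36 0 -0.6 0 0.6 0 0; -0.3 0 -0.63 0 0.6 0 0; -0.27 0 -0.66 0 0.6 0 0; -0.21 0 -0.66 0 0.6 0 0; -0.16 0 -0.68 0 0.6 0 0; -0.12 0 -0.7 0 0.6 0 0; -0.07 0 -0.7 0 0.6 0 0; -0.01 0 -0.7 0 0.6 0 0; 0.03 0 -0.7 0 0.6 0 0; 0.09 0 -0.69 0 0.6 0 0; 0.13 0 -0.69 0 0.6 0 0; 0.19 0 -0.68 0 0.6 0 0; 0.23 0 -0.66 0 0.6 0 0; 0.28 0 -0.64 0 0.6 0 0; 0.33 0 -0.62 0 0.6 0 0; 0.36 0 -0.6 0 0.6 0 0; 0.42 0 -0.57 0 0.6 0 0",
)

```text
clock: 5.1
eef_pos: [546.9, 10.5, 231.5]
tool_rot: [-1.57, -0.0, -0.179]
force: [0.9, -0.9, -0.0]
width: -0.2
```

```bash
python3 - <<'E'
from h import *
s=ctrl.read_state();print(s["clock"],s["eef_pos"],s["tool_rot"],s["qpos"],s["force"],s["width"],restc(s["eef_pos"]))
P=np.array([*(B+45*U),201]);plan(s,P,tool(.2),6)
E
```

```text
5.1 [546.87670758  10.48512195 231.46205533] [-1.57038204e+00 -2.31926507e-04 -1.78708693e-01] [-0.37845569  0.5168055   0.46473997  1.81643768 -0.29286332  0.87626644
  0.04447223] [ 0.85153605 -0.90193117 -0.04953388] -0.20484399108172974 [  0.99925813  98.96514666 231.46205533]
0 0.1 -0.06 -0.28 0 0 0; -0.01 0.1 -0.05 -0.28 0 0 0; 0 0.11 -0.05 -0.28 0 0 0; 0 0.11 -0.05 -0.28 0 0 0; -0.01 0.1 -0.04 -0.28 0 0 0; 0 0.11 -0.04 -0.28 0 0 0
end [542.85951303  -6.16792916 201.22625919] [-1.77198204e+00 -2.31926507e-04 -1.78708693e-01]
```

Emit:
step_arm(
  moves="0 0.1 -0.06 -0.28 0 0 0; 0 0.1 -0.05 -0.28 0 0 0; 0 0.11 -0.05 -0.28 0 0 0; -0.01 0.11 -0.05 -0.28 0 0 0; 0 0.1 -0.04 -0.28 0 0 0; 0 0.11 -0.04 -0.28 0 0 0; 0 0 0 0 0 0 0",
)

```text
clock: 5.8
eef_pos: [542.2, -3.5, 199.8]
tool_rot: [-1.774, 0.002, -0.173]
force: [-0.5, -0.2, 0.4]
width: 0.1
```

```bash
python3 - <<'E'
from h import *
s=ctrl.read_state();print(s["eef_pos"],s["tool_rot"],s["force"],s["torque"],restc(s["eef_pos"]))
for n in("wrist","top","scene"):
    p=get_image(n);c=p["color"]
    if n=="top":c=cv2.resize(c[90:250,190:370],None,fx=3.5,fy=3.5)
    if n=="scene":c=cv2.resize(c[110:290,200:400],None,fx=3,fy=3)
    cv2.imwrite(f"pics/{n}1.png",c)
E
```

```text
[542.21400447  -3.53438143 199.82274542] [-1.77432338  0.00212134 -0.17293754] [-0.53432936 -0.20657068  0.43738045] [ 0.26516645 -0.05874102  0.03041154] [ -1.07820721  84.33738493 199.82274542]
```

View pics/wrist1.png

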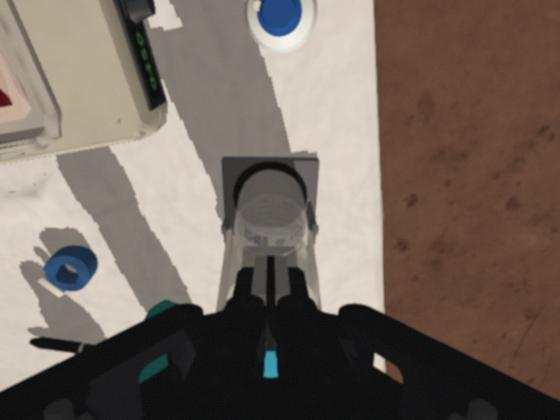

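View pics/top1.png

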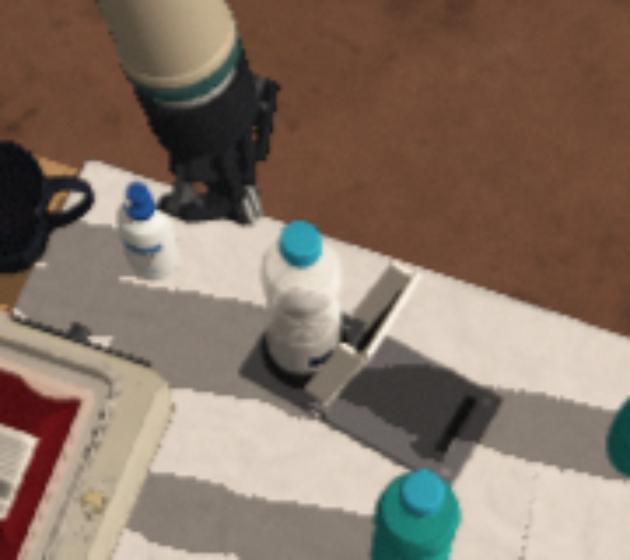

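View pics/scene1.png

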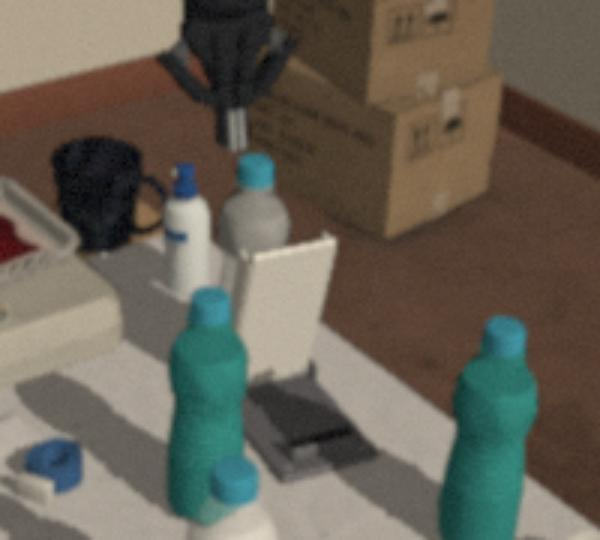

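The tool is centred on the bottle: wrist view shows fingers at column 270 and the base spanning 221 to 319. The fingertips are at cap height with a gap of about 20 mm. Next comes contact and the first part of the tip.

```bash
cat >> h.py <<'E'
def path(ph,a=.2,off=0):
    y=6+47*np.cos(ph)-193*np.sin(ph);z=10+47*np.sin(ph)+193*np.cos(ph)
    y+=11*np.cos(a);z-=11*np.sin(a)
    return np.array([*(B+(y-37)*U+off*E_),z])
def arc(s,phs,a=.2,rx=0):
    p=np.array(s["eef_pos"]);Rc=rotnow(s);rows=[];
    err=(Rc.inv()*tool(a)).as_rotvec();print("rot err",np.round(err,3))
    for ph in phs:
        d=np.round(Rc.inv().apply(path(ph,a)-p)/50,2);p=p+Rc.apply(d*50)
        rows.append(" ".join(f"{x:g}" for x in [*(d+0.),0,0,0,0]))
    print("; ".join(rows));print("end",p,restc(p))
def phi(s,a=.2):
    from scipy.optimize import minimize_scalar
    r=minimize_scalar(lambda f:np.linalg.norm(path(f,a)[1:]-s["eef_pos"][1:]),bounds=(-.3,1.6),method="bounded");return r.x,r.fun
E
python3 - <<'E'
from h import *
s=ctrl.read_state();print(phi(s))
arc(s,[-.085,-.07,-.055,-.04,-.025,-.01,0,.01,.02,.03,.04,.05,.06,.07,.08,.09,.1,.11,.12,.12])
E
```

```text
(np.float64(-0.08994372631852825), np.float64(5.670303945189499))
rot err [0.002 0.004 0.001]
0 0.11 -0.03 0 0 0 0; 0 -0.01 -0.06 0 0 0 0; 0 0 -0.06 0 0 0 0; 0 -0.01 -0.06 0 0 0 0; 0 0 -0.06 0 0 0 0; 0 -0.01 -0.06 0 0 0 0; 0 0 -0.04 0 0 0 0; 0 0 -0.04 0 0 0 0; 0 0 -0.04 0 0 0 0; 0 0 -0.04 0 0 0 0; 0 0 -0.04 0 0 0 0; 0 0 -0.04 0 0 0 0; 0 0 -0.04 0 0 0 0; 0 0 -0.04 0 0 0 0; 0 0 -0.04 0 0 0 0; 0 0.01 -0.04 0 0 0 0; 0 0 -0.04 0 0 0 0; 0 0 -0.04 0 0 0 0; 0 0 -0.04 0 0 0 0; 0 0 0 0 0 0 0
end [535.37295769 -47.10768257 205.27750544] [-7.81842002e-03  4.02433177e+01  2.05277505e+02]
```

Emit:
step_arm(
  moves="0.02 0.01 -0.06 0 0 0 0; 0 0.01 -0.06 0 0 0 0; 0 0.01 -0.06 0 0 0 0; 0 0.01 -0.06 0 0 0 0; 0 0.01 -0.06 0 0 0 0; 0 0.01 -0.04 0 0 0 0; 0 0 -0.04 0 0 0 0; 0 0 -0.04 0 0 0 0; 0 0 -0.04 0 0 0 0; 0 0 -0.04 0 0 0 0; 0 0 -0.04 0 0 0 0; 0 0 -0.04 0 0 0 0; 0 0 -0.04 0 0 0 0; 0 0 -0.04 0 0 0 0; 0 0 -0.04 0 0 0 0; 0 0 -0.04 0 0 0 0",
)

```text
clock: 7.55
eef_pos: [537.3, -41.8, 205.6]
tool_rot: [-1.772, 0.0, -0.176]
force: [0.1, 1.1, -0.4]
width: 0.1
```

```bash
cat > look.py <<'E'
from h import *
import sys
k=sys.argv[1]
s=ctrl.read_state();print(s["clock"],s["eef_pos"],s["tool_rot"],s["force"],s["torque"],restc(s["eef_pos"]),phi(s))
ims=[]
for n,(x,y) in{"top":(230,100),"scene":(230,130)}.items():
    p=get_image(n);ims.append(cv2.resize(p["color"][y:y+150,x:x+130],(390,450),interpolation=cv2.INTER_CUBIC))
    for t in ("cap_top","back_top"):
        for r in nets.place_of(p,t)[:3]:
            X=r["position"]
            if r["conf"]>.4 and X[0]>460 and -300<X[1]<20: print(n,t,np.round(X,0),round(r["conf"],2),"rest",np.round(restc(X)))
cv2.imwrite(f"pics/look{k}.png",np.hstack(ims))
E
python3 look.py 2
```

```text
7.55 [537.26005742 -41.80785035 205.58017194] [-1.77242860e+00  1.07049284e-05 -1.76029022e-01] [ 0.13185469  1.07814257 -0.38619687] [ 0.30820676 -0.02098648 -0.02225435] [  0.89996604  45.7953709  205.58017194] (np.float64(0.09404017712446701), np.float64(1.21810026821417))
top cap_top [532. -67. 217.] 0.6 rest [  0.  20. 217.]
top back_top [ 523. -124.  169.] 0.64 rest [  1. -38. 169.]
scene cap_top [534. -66. 213.] 0.84 rest [  2.  21. 213.]
scene back_top [ 521. -126.  173.] 0.58 rest [  0. -40. 173.]
```

View pics/look2.png

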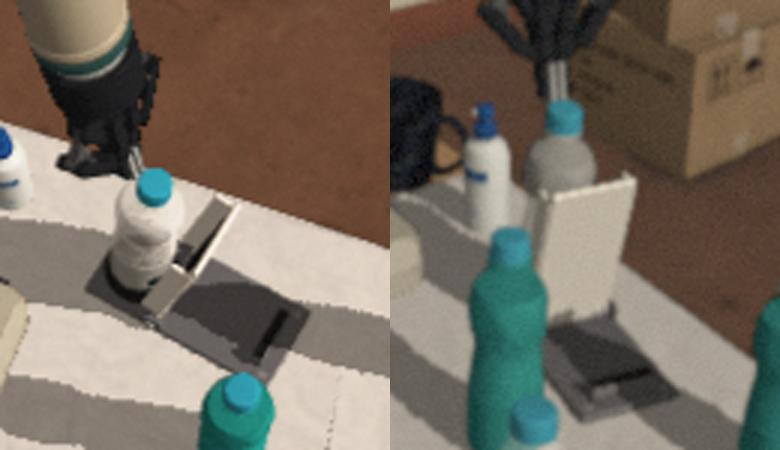

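The look shows the fingertips on the cap at top-view (150,185) and the bottle leaning about 0.09 rad, in line with the model. I'll continue along the arc.

```bash
python3 - <<'E'
from h import *
s=ctrl.read_state()
arc(s,.094+.013*np.arange(1,21))
E
```

```text
rot err [0.001 0.004 0.001]
-0.02 0.03 -0.06 0 0 0 0; 0 0 -0.05 0 0 0 0; 0 0.01 -0.05 0 0 0 0; 0 0 -0.05 0 0 0 0; 0 0.01 -0.06 0 0 0 0; 0 0 -0.05 0 0 0 0; 0 0.01 -0.05 0 0 0 0; 0 0.01 -0.05 0 0 0 0; 0 0.01 -0.05 0 0 0 0; 0 0.01 -0.05 0 0 0 0; 0 0.01 -0.05 0 0 0 0; 0 0.01 -0.05 0 0 0 0; 0 0.01 -0.05 0 0 0 0; 0 0.01 -0.05 0 0 0 0; 0 0.01 -0.05 0 0 0 0; 0 0.02 -0.05 0 0 0 0; 0 0.01 -0.05 0 0 0 0; 0 0.02 -0.05 0 0 0 0; 0 0.01 -0.05 0 0 0 0; 0 0.02 -0.05 0 0 0 0
end [527.23639811 -92.64434684 204.94212786] [ 1.39488339e-01 -6.01432699e+00  2.04942128e+02]
```

Emit:
step_arm(
  moves="-0.02 0.02 -0.05 0 0 0 0; 0 0 -0.05 0 0 0 0; 0 0.01 -0.05 0 0 0 0; 0 0 -0.05 0 0 0 0; 0 0.01 -0.05 0 0 0 0; 0 0 -0.05 0 0 0 0; 0 0.01 -0.05 0 0 0 0; 0 0.01 -0.05 0 0 0 0; 0 0.01 -0.05 0 0 0 0; 0 0.01 -0.05 0 0 0 0; 0 0.01 -0.05 0 0 0 0; 0 0.01 -0.05 0 0 0 0; 0 0.01 -0.05 0 0 0 0; 0 0.01 -0.05 0 0 0 0; 0 0.01 -0.05 0 0 0 0; 0 0.02 -0.05 0 0 0 0; 0 0.01 -0.05 0 0 0 0; 0 0.02 -0.05 0 0 0 0; 0 0.01 -0.05 0 0 0 0; 0 0.02 -0.05 0 0 0 0",
)

```text
clock: 9.85
eef_pos: [527.5, -91.7, 205.3]
tool_rot: [-1.772, -0.0, -0.176]
force: [0.4, 3.2, 2.2]
width: 0.1
```

```bash
python3 look.py 3; python3 - <<'E'
from h import *
s=ctrl.read_state()
arc(s,phi(s)[0]+.015*np.arange(1,21))
E
```

```text
9.85 [527.51816682 -91.70462508 205.33533281] [-1.77209333e+00 -3.02368928e-04 -1.75672187e-01] [0.35314702 3.23424105 2.17807583] [ 0.64746233 -0.08862269 -0.0098825 ] [  0.24846672  -5.03934273 205.33533281] (np.float64(0.34912314912143444), np.float64(0.08684444762081234))
top cap_top [ 521. -122.  209.] 0.86 rest [ -1. -37. 209.]
top back_top [ 522. -128.  164.] 0.82 rest [  1. -42. 164.]
scene cap_top [ 524. -119.  212.] 0.63 rest [  2. -32. 212.]
rot err [0.002 0.004 0.   ]
0 0.02 -0.06 0 0 0 0; 0 0.02 -0.05 0 0 0 0; 0 0.02 -0.06 0 0 0 0; 0 0.02 -0.05 0 0 0 0; 0 0.02 -0.06 0 0 0 0; 0 0.03 -0.05 0 0 0 0; 0 0.02 -0.06 0 0 0 0; 0 0.03 -0.05 0 0 0 0; 0 0.02 -0.06 0 0 0 0; 0 0.03 -0.05 0 0 0 0; 0 0.02 -0.05 0 0 0 0; 0 0.03 -0.06 0 0 0 0; 0 0.03 -0.05 0 0 0 0; 0 0.03 -0.05 0 0 0 0; 0 0.03 -0.05 0 0 0 0; 0 0.03 -0.05 0 0 0 0; 0 0.03 -0.05 0 0 0 0; 0 0.04 -0.05 0 0 0 0; 0 0.03 -0.05 0 0 0 0; 0 0.03 -0.05 0 0 0 0
end [ 517.13599789 -148.49578374  189.92088123] [  0.20133221 -62.77168125 189.92088123]
```

View pics/look3.png

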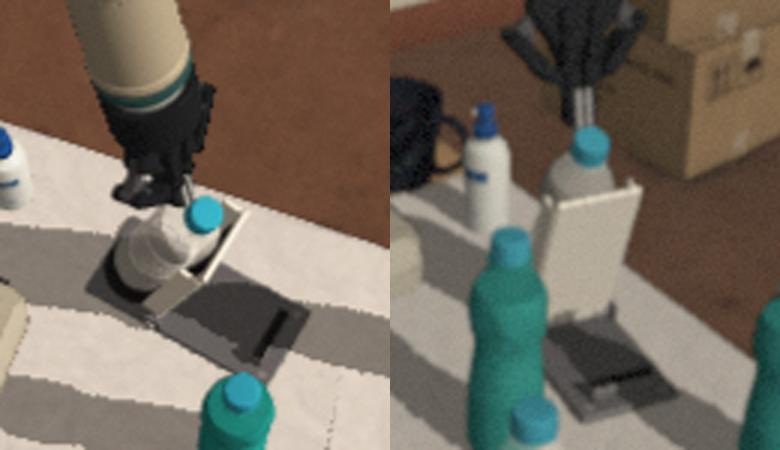

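The body has come to lie between the lips of the back, and force is about 4 N. Continuing.

Emit:
step_arm(
  moves="0 0.02 -0.05 0 0 0 0; 0 0.02 -0.05 0 0 0 0; 0 0.02 -0.05 0 0 0 0; 0 0.02 -0.05 0 0 0 0; 0 0.02 -0.05 0 0 0 0; 0 0.02 -0.05 0 0 0 0; 0 0.02 -0.05 0 0 0 0; 0 0.03 -0.05 0 0 0 0; 0 0.02 -0.05 0 0 0 0; 0 0.03 -0.05 0 0 0 0; 0 0.02 -0.05 0 0 0 0; 0 0.03 -0.05 0 0 0 0; 0 0.03 -0.05 0 0 0 0; 0 0.03 -0.05 0 0 0 0; 0 0.03 -0.05 0 0 0 0; 0 0.03 -0.05 0 0 0 0; 0 0.03 -0.05 0 0 0 0; 0 0.03 -0.05 0 0 0 0",
)

```text
clock: 11.95
eef_pos: [518.8, -139.9, 192.1]
tool_rot: [-1.772, 0.0, -0.176]
force: [0.5, 1.3, 3.3]
width: -0.2
```

```bash
python3 look.py 4; python3 - <<'E'
from h import *
s=ctrl.read_state()
arc(s,phi(s)[0]+.014*np.arange(1,21))
E
```

```text
11.95 [ 518.75747772 -139.85243676  192.11495372] [-1.77245106e+00  1.34036381e-04 -1.76070845e-01] [0.45880976 1.29486331 3.27388459] [ 0.28341116 -0.02417273  0.03136549] [  0.24920019 -53.977686   192.11495372] (np.float64(0.605732332083242), np.float64(1.2048399555434028))
top cap_top [ 514. -168.  192.] 0.84 rest [  1. -83. 192.]
top back_top [ 511. -172.  148.] 0.63 rest [ -2. -87. 148.]
scene cap_top [ 516. -166.  192.] 0.77 rest [  2. -80. 192.]
rot err [ 0.002  0.004 -0.   ]
0 0.01 -0.06 0 0 0 0; 0 0.03 -0.05 0 0 0 0; 0 0.03 -0.04 0 0 0 0; 0 0.03 -0.05 0 0 0 0; 0 0.03 -0.05 0 0 0 0; 0 0.04 -0.04 0 0 0 0; 0 0.03 -0.04 0 0 0 0; 0 0.03 -0.05 0 0 0 0; 0 0.04 -0.04 0 0 0 0; 0 0.04 -0.04 0 0 0 0; 0 0.03 -0.04 0 0 0 0; 0 0.04 -0.05 0 0 0 0; 0 0.04 -0.04 0 0 0 0; 0 0.04 -0.04 0 0 0 0; 0 0.03 -0.04 0 0 0 0; 0 0.04 -0.04 0 0 0 0; 0 0.04 -0.04 0 0 0 0; 0 0.04 -0.03 0 0 0 0; 0 0.04 -0.04 0 0 0 0; 0 0.05 -0.04 0 0 0 0
end [ 509.82325571 -187.94842902  166.24470555] [ 6.99271946e-02 -1.02896115e+02  1.66244706e+02]
```

View pics/look4.png

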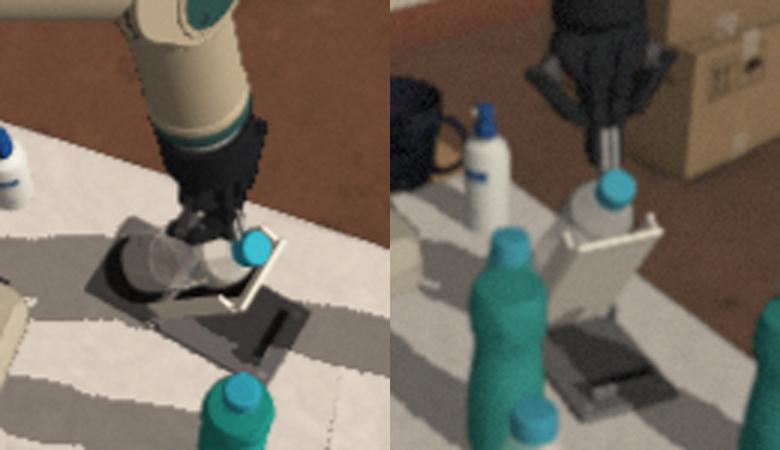

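The back is going down with the bottle: tilt is about 0.6 rad, the foot is still on the pad, and force is about 3.5 N.

Emit:
step_arm(
  moves="0 0.02 -0.05 0 0 0 0; 0 0.03 -0.05 0 0 0 0; 0 0.03 -0.04 0 0 0 0; 0 0.03 -0.05 0 0 0 0; 0 0.03 -0.05 0 0 0 0; 0 0.04 -0.04 0 0 0 0; 0 0.03 -0.04 0 0 0 0; 0 0.03 -0.05 0 0 0 0; 0 0.04 -0.04 0 0 0 0; 0 0.04 -0.04 0 0 0 0; 0 0.03 -0.04 0 0 0 0; 0 0.04 -0.05 0 0 0 0; 0 0.04 -0.04 0 0 0 0; 0 0.04 -0.04 0 0 0 0; 0 0.03 -0.04 0 0 0 0; 0 0.04 -0.04 0 0 0 0; 0 0.04 -0.04 0 0 0 0; 0 0.04 -0.03 0 0 0 0; 0 0.04 -0.04 0 0 0 0; 0 0.05 -0.04 0 0 0 0",
)

```text
clock: 14.25
eef_pos: [510.4, -187.9, 165.9]
tool_rot: [-1.773, -0.0, -0.176]
force: [0.7, -0.1, 1.7]
width: -0.0
```

```bash
python3 look.py 5; python3 - <<'E'
from h import *
s=ctrl.read_state()
arc(s,phi(s)[0]+.014*np.arange(1,21))
E
```

```text
14.25 [ 510.35606109 -187.94739829  165.92338194] [-1.77260194e+00 -2.51491791e-04 -1.76084148e-01] [ 0.70751065 -0.05212115  1.65072392] [ 0.19818331 -0.0447671   0.02354158] [   0.59393987 -102.7997126   165.92338194] (np.float64(0.8868674310291085), np.float64(0.33626900486741274))
top cap_top [ 506. -215.  167.] 0.93 rest [   1. -130.  167.]
top back_top [ 505. -206.  119.] 0.56 rest [  -2. -122.  119.]
scene cap_top [ 506. -214.  159.] 0.97 rest [   1. -130.  159.]
scene back_top [ 505. -210.  124.] 0.58 rest [  -1. -126.  124.]
rot err [0.002 0.004 0.   ]
-0.01 0.03 -0.05 0 0 0 0; 0 0.05 -0.03 0 0 0 0; 0 0.04 -0.04 0 0 0 0; 0 0.04 -0.03 0 0 0 0; 0 0.05 -0.04 0 0 0 0; 0 0.04 -0.03 0 0 0 0; 0 0.05 -0.03 0 0 0 0; 0 0.04 -0.04 0 0 0 0; 0 0.05 -0.03 0 0 0 0; 0 0.04 -0.03 0 0 0 0; 0 0.05 -0.03 0 0 0 0; 0 0.05 -0.03 0 0 0 0; 0 0.04 -0.03 0 0 0 0; 0 0.05 -0.03 0 0 0 0; 0 0.05 -0.02 0 0 0 0; 0 0.05 -0.03 0 0 0 0; 0 0.05 -0.03 0 0 0 0; 0 0.05 -0.02 0 0 0 0; 0 0.05 -0.03 0 0 0 0; 0 0.05 -0.02 0 0 0 0
end [ 502.74312687 -226.45827751  126.99397717] [-1.41116109e-03 -1.42051339e+02  1.26993977e+02]
```

View pics/look5.png

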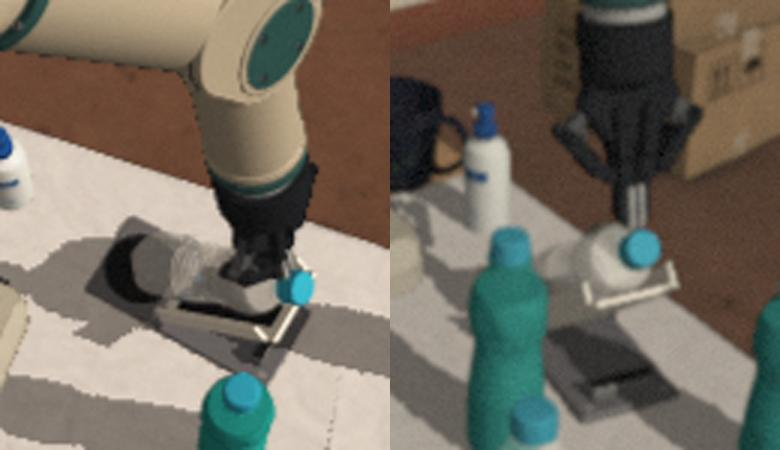

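Tilt is about 0.88 rad, the cap is at top-view (296,287), and the body lies between the lips. Continuing slowly.

Emit:
step_arm(
  moves="0 0.04 -0.04 0 0 0 0; 0 0.05 -0.03 0 0 0 0; 0 0.04 -0.04 0 0 0 0; 0 0.04 -0.03 0 0 0 0; 0 0.05 -0.04 0 0 0 0; 0 0.04 -0.03 0 0 0 0; 0 0.05 -0.03 0 0 0 0; 0 0.04 -0.04 0 0 0 0; 0 0.05 -0.03 0 0 0 0; 0 0.04 -0.03 0 0 0 0; 0 0.05 -0.03 0 0 0 0; 0 0.05 -0.03 0 0 0 0; 0 0.04 -0.03 0 0 0 0; 0 0.05 -0.03 0 0 0 0; 0 0.05 -0.02 0 0 0 0; 0 0.05 -0.03 0 0 0 0; 0 0.05 -0.03 0 0 0 0; 0 0.05 -0.02 0 0 0 0; 0 0.05 -0.03 0 0 0 0; 0 0.05 -0.02 0 0 0 0",
)

```text
clock: 16.55
eef_pos: [503.4, -226.4, 126.3]
tool_rot: [-1.772, 0.0, -0.176]
force: [-0.3, 0.3, 1.0]
width: 0.3
```

```bash
python3 look.py 6; python3 - <<'E'
from h import *
s=ctrl.read_state()
arc(s,phi(s)[0]+.013*np.arange(1,16))
E
```

```text
16.55 [ 503.39649233 -226.40376372  126.33169783] [-1.77248003e+00  1.18797434e-05 -1.76120187e-01] [-0.26105374  0.31790907  0.98749238] [ 0.11048005 -0.07043202  0.0182559 ] [   0.63163874 -141.8807338   126.33169783] (np.float64(1.1684911247648118), np.float64(0.5031801284415504))
top back_top [ 504. -232.   77.] 0.94 rest [   2. -147.   77.]
scene cap_top [ 501. -249.  113.] 0.63 rest [   3. -165.  113.]
scene back_top [ 503. -236.   78.] 0.92 rest [   2. -152.   78.]
rot err [0.001 0.004 0.001]
-0.01 0.04 -0.04 0 0 0 0; 0 0.05 -0.02 0 0 0 0; 0 0.05 -0.02 0 0 0 0; 0 0.04 -0.02 0 0 0 0; 0 0.05 -0.02 0 0 0 0; 0 0.05 -0.02 0 0 0 0; 0 0.05 -0.02 0 0 0 0; 0 0.05 -0.01 0 0 0 0; 0 0.04 -0.02 0 0 0 0; 0 0.05 -0.02 0 0 0 0; 0 0.05 -0.01 0 0 0 0; 0 0.05 -0.02 0 0 0 0; 0 0.05 -0.01 0 0 0 0; 0 0.05 -0.01 0 0 0 0; 0 0.05 -0.02 0 0 0 0
end [ 499.31403111 -246.49460261   93.98829468] [   0.21198934 -162.37786021   93.98829468]
```

View pics/look6.png

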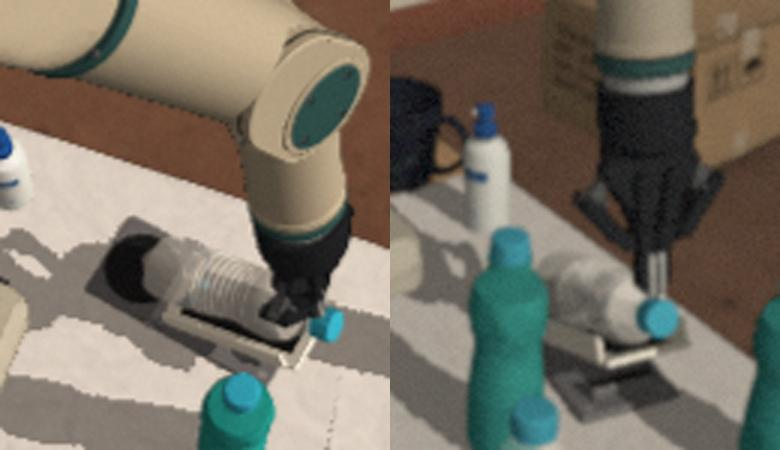

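Back angle is about 1.16 rad from upright (`rest_back` about 0.95), so roughly 0.24 rad is left. I'll approach the stop, then creep and watch the force.

Emit:
step_arm(
  moves="0 0.04 -0.03 0 0 0 0; 0 0.05 -0.02 0 0 0 0; 0 0.05 -0.02 0 0 0 0; 0 0.04 -0.02 0 0 0 0; 0 0.05 -0.02 0 0 0 0; 0 0.05 -0.02 0 0 0 0; 0 0.05 -0.02 0 0 0 0; 0 0.05 -0.01 0 0 0 0; 0 0.04 -0.02 0 0 0 0; 0 0.05 -0.02 0 0 0 0; 0 0.05 -0.01 0 0 0 0; 0 0.05 -0.02 0 0 0 0; 0 0.05 -0.01 0 0 0 0",
)

```text
clock: 18.15
eef_pos: [500.3, -244.1, 98.4]
tool_rot: [-1.773, -0.0, -0.176]
force: [-0.0, -0.3, 0.7]
width: -0.1
```

```bash
python3 look.py 7; python3 - <<'E'
from h import *
s=ctrl.read_state()
arc(s,phi(s)[0]+.008*np.arange(1,11))
E
```

```text
18.15 [ 500.30780918 -244.07018546   98.3736397 ] [-1.77251426e+00 -1.01615316e-04 -1.76104917e-01] [-0.01551072 -0.30074522  0.69722406] [ 0.13969974  0.03414434 -0.05170628] [   0.75566926 -159.81469702   98.3736397 ] (np.float64(1.3361507462439983), np.float64(0.05600324642958298))
top cap_top [ 497. -264.   88.] 0.67 rest [   1. -180.   88.]
top back_top [ 503. -244.   49.] 0.82 rest [   4. -159.   49.]
scene cap_top [ 493. -264.   88.] 0.67 rest [  -3. -181.   88.]
scene back_top [ 497. -243.   52.] 0.74 rest [  -2. -160.   52.]
rot err [0.002 0.004 0.001]
-0.02 0.03 -0.02 0 0 0 0; 0 0.03 0 0 0 0 0; 0 0.03 -0.01 0 0 0 0; 0 0.03 -0.01 0 0 0 0; 0 0.03 -0.01 0 0 0 0; 0 0.03 0 0 0 0 0; 0 0.04 -0.01 0 0 0 0; 0 0.03 -0.01 0 0 0 0; 0 0.03 0 0 0 0 0; 0 0.03 -0.01 0 0 0 0
end [ 498.1456184  -250.52744023   84.16521461] [  -0.21554893 -166.55472249   84.16521461]
```

View pics/look7.png

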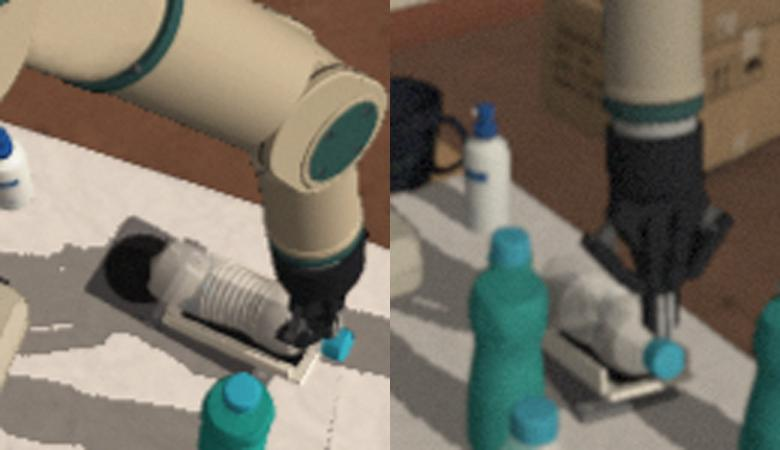

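Emit:
step_arm(
  moves="0 0.03 -0.01 0 0 0 0; 0 0.03 -0.01 0 0 0 0; 0 0.03 -0.01 0 0 0 0; 0 0.03 0 0 0 0 0; 0 0.03 -0.01 0 0 0 0",
)

```text
clock: 18.95
eef_pos: [499.7, -247.3, 91.4]
tool_rot: [-1.772, 0.0, -0.176]
force: [0.7, 0.0, 0.1]
width: -0.1
```

Emit:
step_arm(
  moves="0 0.02 0 0 0 0 0; 0 0.02 -0.01 0 0 0 0; 0 0 0 0 0 0 0",
)

```text
clock: 19.25
eef_pos: [499.4, -248.2, 89.6]
tool_rot: [-1.772, 0.0, -0.176]
force: [0.0, 0.3, -0.2]
width: -0.2
```

Emit:
step_arm(
  moves="0 0.02 0 0 0 0 0; 0 0.02 -0.01 0 0 0 0; 0 0.02 0 0 0 0 0; 0 0 0 0 0 0 0",
)

```text
clock: 19.65
eef_pos: [500.0, -249.3, 87.2]
tool_rot: [-1.772, -0.001, -0.176]
force: [0.8, -0.2, 3.2]
width: 0.0
```

```bash
python3 look.py 8
```

```text
19.65 [ 499.99169601 -249.26592616   87.23921103] [-1.77239932e+00 -1.21961760e-03 -1.75749563e-01] [ 0.77005689 -0.19142608  3.24886865] [ 0.2102339  -0.01642251 -0.00531296] [   1.37485455 -164.98308735   87.23921103] (np.float64(1.3982151570634895), np.float64(0.051253151499198506))
top cap_top [ 498. -270.   77.] 0.9 rest [   3. -186.   77.]
top back_top [ 499. -244.   40.] 0.65 rest [  -1. -160.   40.]
scene cap_top [ 495. -269.   74.] 0.69 rest [  -0. -186.   74.]
scene back_top [ 499. -246.   41.] 0.62 rest [  -1. -162.   41.]
```

View pics/look8.png

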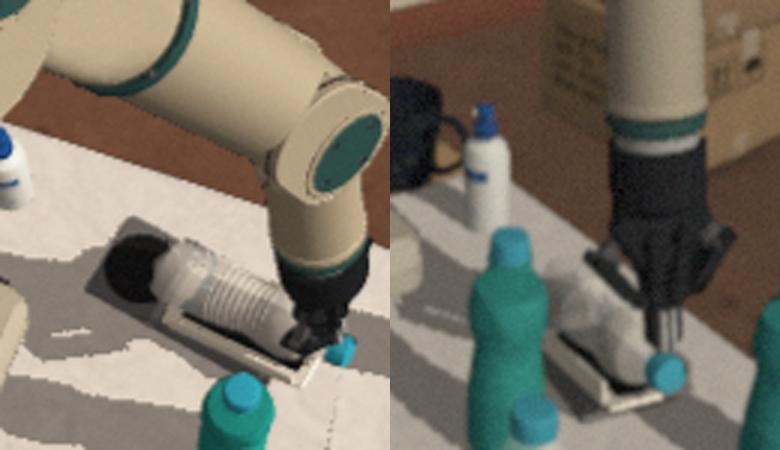

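φ is 1.398 and `back_top` z is about 40, against 39.7 expected on the stop. The force is starting to rise, so I'll press one more millimetre to tell the stop from hinge friction.

Emit:
step_arm(
  moves="0 0.01 0 0 0 0 0; 0 0 0 0 0 0 0",
)

```text
clock: 20.15
eef_pos: [500.0, -249.5, 86.9]
tool_rot: [-1.773, -0.001, -0.176]
force: [0.5, 1.7, 7.9]
width: 0.2
```

Emit:
step_arm(
  moves="0 0.01 0 0 0 0 0; 0 0 0 0 0 0 0",
)

```text
clock: 20.35
eef_pos: [500.3, -249.7, 86.7]
tool_rot: [-1.773, -0.002, -0.176]
force: [0.2, 0.7, 9.0]
width: -0.0
```

The force rose from 3.2 to 9 N over only 0.5 mm, so the back is on its stop. I'm stopping there, backing off slowly, then moving away upward.

Emit:
step_arm(
  moves="0 -0.02 0 0 0 0 0; 0 -0.03 0 0 0 0 0; 0 -0.04 0 0 0 0 0; 0 -0.06 0 0 0 0 0; 0 -0.1 0 0 0 0 0; 0 -0.2 0 0 0 0 0; 0 -0.3 0 0 0 0 0; 0 -0.4 0 0 0 0 0; 0 -0.4 0 0 0 0 0; 0 -0.4 0 0 0 0 0; 0 -0.4 0 0 0 0 0; 0 -0.4 0 0 0 0 0; 0 -0.4 0 0 0 0 0; 0 -0.3 0 0 0 0 0; 0 -0.2 0 0 0 0 0; 0 0 0 0 0 0 0",
)

```text
clock: 21.95
eef_pos: [506.5, -213.3, 266.2]
tool_rot: [-1.772, -0.003, -0.176]
force: [0.1, 0.3, -0.6]
width: -0.2
```

```bash
python3 look.py 9; python3 - <<'E'
from h import *
for n in("top","scene"):
    p=get_image(n);cv2.imwrite(f"pics/{n}9.png",p["color"])
E
```

```text
21.95 [ 506.46553811 -213.34771932  266.18428473] [-1.77214358 -0.00274446 -0.17550605] [ 0.08823344  0.31730651 -0.60782656] [ 0.20534943 -0.01770116  0.04860022] [   1.31368202 -128.4861769   266.18428473] (np.float64(0.7471607021382013), np.float64(97.49950186093511))
top cap_top [ 496. -273.   76.] 0.89 rest [   2. -189.   76.]
top back_top [ 499. -240.   39.] 0.95 rest [  -1. -157.   39.]
scene cap_top [ 492. -269.   73.] 0.58 rest [  -3. -186.   73.]
scene back_top [ 497. -246.   40.] 0.7 rest [  -3. -162.   40.]
```

View pics/look9.png

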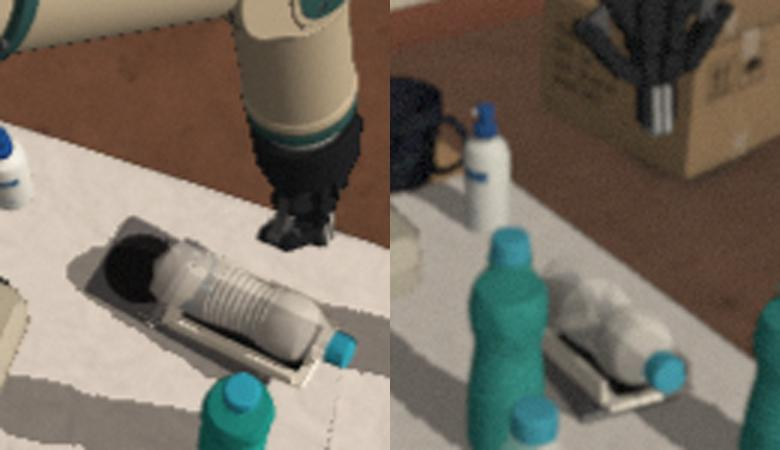

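View pics/top9.png

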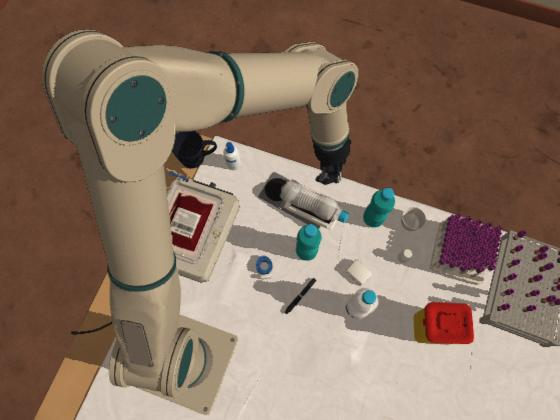

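The bottle lies in the rest between the lips, cap at top (343,217). The back is on its stop, the foot is at the pad, and the neighbours are unmoved. The hand is about 180 mm above. Handing in.

```bash
python3 -c "
from h import *
print(ctrl.finish_job())"
```

```text
the job is handed in; nothing more can be done
None
```

The bottle now lies on its side in the rest with the back down on its stop, and I handed the job in with the hand clear. I pushed it over slowly with shut fingertips on its cap, without grasping or lifting it.

- **Contact forces:** at the pauses while tipping, the fingertip force was about 4 N or less. At the end it rose from 3.2 to 9 N over 0.5 mm, which shows the back had reached its stop. I went no further, to avoid prying the foot up.
- **Back on its stop:** after I took the hand away, `back_top` read z = 39–40 mm, against 39.7 mm expected on the stop.
- **Bottle position:** the cap read z = 73–76 mm, against about 76 mm expected with the bottle lying fully down. In the pictures the body lies between the lips, with the foot at the pad inside the rest.
- **Surroundings:** nothing else appears to have moved. At the last reading the hand was about 180 mm above the bottle, with no contact force beyond noise, at about 22 s of the 48 s allowed.

No check failed. The networks' readings scattered by about 2–5 mm, and the foot's exact seat was judged from the pictures only.

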